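# Free the drilled foot-switch cover from the vise and close its box

## Robot

A 6-joint arm with a two-finger parallel gripper is mounted at the origin on the work surface. World frame = base frame: x ahead of the robot, y to its left, z up, the work surface at z = 0. Lengths are in m, angles in degrees, forces in N, time in s.
With the tool pointing down it reaches from about 0.275 to 0.775 m from the base axis. Payload 14.6 kg.
Tool frame: the origin (TCP) lies at the centre of the arm's flange, where the gripper is bolted on; the fingertips stand 173 mm ahead of it and the grasp point (between the pads) lies 155 mm ahead of it; z points along the fingers, y is the line along which they close (so a half turn about z gives the same grasp; the last joint's range is limited). The gripper opens to 85 mm and grips with 20 to 120 N. Pads are 22 mm wide; open, the fingers measure 114 mm over their backs; the gripper's body (76 mm by 85 mm) begins 54 mm behind the grasp point. The pads swing forward as they close: fully open they stand 13 mm farther back than shut.
Start: joints at [61.977, 15.075, -2.767, 72.158, 0, 81.102], TCP at [0.172, 0.496, 0.405] pointing down, gripper open.
Joint ranges: [-151.79, 151.79], [-50.71, 97.33], [-67.44, 78.34], [-121.81, 120.89], [-77.56, 73.72], [-180, 180]. Speed limits (degrees/s): [108.29, 108.29, 147.25, 159.86, 180, 180].

## Interface

Orientations are given as [roll, pitch, yaw] about the fixed x, y, z axes, in that order (R = Rz(yaw) Ry(pitch) Rx(roll)).
In Python, from workcell import get_obs, optics, arm gives the robot as it stands. The module is installed in compiled form; this text tells all that it offers.
- The arm moves only by the tool move_arm, never from a script. Its argument "plan" is a list of rows, each an object of numbers: "dx", "dy", "dz": the shift along the tool's x, y, z in cm; "turn": the turn about the tool's z in rad; "jaw": the finger opening in cm, from 0 to 8.54. A call has 1 to 12 rows; each row shifts and turns the commanded pose from where the row before left it, along the tool's axes as they then stand; what a row does not reach is not made up. A row lasts 1/10 s, in which the tool goes at most 50 mm and 8.59 degrees, less where a joint would pass 70% of its speed; a pose out of reach is approached as far as the arm can. A call with a gripper value outside its range is refused whole. The fingers move at their own pace and stop on an object; "newtons" is the grip in N (left out, the last holds). Time passes only in rows, so rows that do not move let the fingers close. It gives the time, the measured TCP pose, the force, the opening and the grip force at its end, in the units of the state.
- get_obs(): the state, without advancing time (a new reading comes with each control period).
- optics.snapshot(name): name is "scene" or "top"; returns a dict with "img" (384x512x3 uint8, red, green, blue), "fx", "fy", "cx", "cy" (pixels), "xyz" and "orientation" of the camera in the world. Camera axes: x right, y up, looking along -z (the intrinsics and any distortion apply to the point x, -y, -z); pixel columns grow to the right and rows downward; lengths in m; the calibration is good to about 2 mm. A picture is of the moment at which its call begins. There is no depth.
- arm.close_job(): hands the job in; it is judged then, once.
The state is a dict: "t": time; "q": joint angles; "joint_vel": joint speeds; "tau": joint torques, N m; "tcp_pos": TCP position; "tcp_rot": TCP orientation; "contact_force": force on the tool from outside, world axes, zero at the start; "moment": the same for the moment, N m; "grip_width": finger opening in m; "gripper_force": force on a finger pad.
Only numpy, scipy, OpenCV 4.12 (cv2) and the standard library are available. Lean on these libraries where they do the work, as an engineer would, in place of code of your own. Each camera call takes 0.05 s, during which the arm holds its last target. There are 200 camera calls.

## Task

The foot-switch cover in the bench vise has been drilled and the clamp screw is already slack: push the vise's sliding jaw back by its upright lug until it is fully open, leaving the cover lying in the vise while you do so. Then lift the cover out by its foot bar and lower it (do not drop it) onto the open housing on the bench so that it sits flat over both pins, either way round. Leave the vise open and the other things on the bench where they are.

Things in the scene. Friction and masses are not known exactly. Their poses are not given: they have to be found in the camera images.
- vise: Low grey drill vise fixed to the bench, 235 (x) by 128 mm (100 above its feet), with a handwheel at its +x end (to x = 204, 72 mm high, not needed). Origin: on the bench, under the middle of the clamping place. x points from the fixed to the sliding jaw. The fixed jaw spans x = -66 to -31, 48 mm high. Two steel bars carry the cover at height 40.
- vise_bed (a point): Middle of the clamping place in the vise, 40 mm above the bench, where the cover's underside rests; axes as the vise's.
- jaw (a joint): Travel of the sliding jaw along the vise's +x, m: 0 closed on the cover, 0.040 fully open at its stop. It moves stiffly (about 4 N) and stays where it is left.
- jaw_lug (a point): Middle of the top edge of the push lug's face towards the cover (axes as the vise's; moves with the jaw). The lug is an upright steel plate 12 (x) by 44 (y) by 42 mm high, heights 54 to 96. The jaw's flat top, at height 54, reaches from 52 mm before this face to 16 mm behind it; when closed, its front 4 mm overlap the cover's edge with 2 mm of air.
- cover: Loose aluminium cover plate, 60 (x) by 100 (y) by 6 mm, 160 g, lying flat between the jaws, with a black foot bar standing on its middle: 36 (x) by 16 (y) mm, from 6 to 34 mm above the underside. Two through holes of 9 mm diameter at x = 0, y = -40 and +40. Origin: centre of the underside; z up.
- housing: Open aluminium foot-switch housing fixed to the bench, 60 (x) by 100 (y) by 45 mm high, walls 5 mm. Origin: centre of its underside. Two upright steel pins of 6 mm diameter with tapered tips at x = 0, y = -40 and +40, standing 10 mm above the rim (tips at height 55).
- housing_rim (a point): Centre of the housing's rim plane, 45 mm above the bench, where the centre of the cover's underside belongs; axes as the housing's.
- screwdriver: Bystander: loose screwdriver, 180 mm, lying between the vise and the housing. Origin about its middle.
- tin: Bystander: round aluminium tin, 48 mm across, 22 high, on the robot's side of the housing. Origin: centre of underside.
- sanding_block: Bystander: cork sanding block, 45 by 80 by 28 mm, beyond the housing. Origin: centre of underside.
- tuner: Bystander: black tuner box, 60 by 90 by 30 mm, well to the left. Origin: centre of underside.
- jar: Bystander: glass jar, 56 mm across, 70 high, well to the right. Origin: centre of underside.
- file: Bystander: flat file with wooden handle, 250 mm long, well to the left. Origin near its middle, on the underside.

How it is judged:
By the outcome, as a careful person would: the job done as asked, in the order asked, and still so for the second after the job is handed in, with the robot touching nothing.
It also fails if it takes over 58 s, if anything falls off the work surface, if the arm or the gripper's body presses on something with over 40 N, if the wrist force passes 120 N, or if a joint passes its speed limit or range.

## Working session

There is one attempt and no reset: what is moved stays moved. The work goes in short steps, Python scripts to look and compute and a tool call to move; the robot and the scene stay as the last step left them, time stands still between calls to the robot, and variables do not carry over. Pictures are saved under pics/ and viewed, at most 10 in all, crops included, and the job is handed in when it is done.

Besides the shell and the picture viewer there is one more tool, called after "Call:" in YAML: its name, and indented under it one key for each argument. move_arm: Moves the arm, as the interface text tells. Its arguments: {"type":"object","properties":{"plan":{"type":"array","items":{"type":"object","properties":{"dx":{"type":"number"},"dy":{"type":"number"},"dz":{"type":"number"},"turn":{"type":"number"},"jaw":{"type":"number"}}}},"newtons":{"type":"number"}},"required":["plan"]}

```bash
ls; mkdir -p pics; python3 - <<'E'
from workcell import get_obs, optics
import cv2
o=get_obs();print({k:o[k] for k in o})
for n in("scene","top"):
    s=optics.snapshot(n);print({k:s[k] for k in s if k!="img"})
    cv2.imwrite(f"pics/{n}0.png",s["img"][:,:,::-1])
E
```

```text
pics
{'t': 0.0, 'q': array([ 6.19777019e+01,  1.50975321e+01, -2.80342069e+00,  7.21598648e+01,
       -6.62008440e-04,  8.11037025e+01]), 'joint_vel': array([-0.07427025, -0.03378176, -0.04826627,  0.00069961, -0.00152103,
       -0.04919312]), 'tau': array([ 7.49163428e-04, -6.37612152e+01,  3.84567297e+01,  1.38907746e-02,
       -1.54561503e-04,  1.06235515e-05]), 'tcp_pos': array([0.17195691, 0.49593168, 0.40423899]), 'tcp_rot': array([-1.79939812e+02, -8.75118044e-03,  1.60873995e+02]), 'contact_force': array([-0.57653947,  0.07239672,  0.40032177]), 'moment': array([-0.03694786, -0.05113974, -0.03955987]), 'gripper_force': 0.0, 'grip_width': 0.08572180980793997}
{'fx': 347.8799037725348, 'fy': 347.8799037725348, 'cx': 259.16500257702967, 'cy': 188.13151859099264, 'xyz': array([ 0.96903629, -0.43168702,  0.76778773]), 'orientation': array([42.89886281,  0.47789729, 41.95314254])}
{'fx': 410.0045918261089, 'fy': 410.0045918261089, 'cx': 252.63013263480522, 'cy': 193.24255450052846, 'xyz': array([ 0.41137739, -0.00821869,  1.11818825]), 'orientation': array([ 6.88874459e+00, -5.31364185e-02, -8.95980149e+01])}
```

```bash
python3 - <<'E'
import cv2
for n in("scene","top"):
    cv2.imwrite(f"pics/{n}0b.png",cv2.resize(cv2.imread(f"pics/{n}0.png"),(800,600),interpolation=cv2.INTER_CUBIC))
E
```

```text
(no output)
```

View pics/scene0b.png

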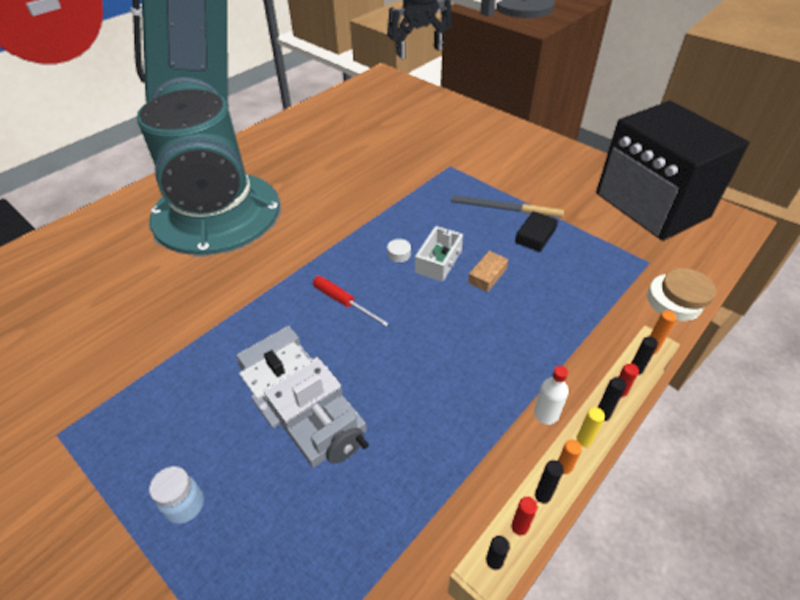

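View pics/top0b.png

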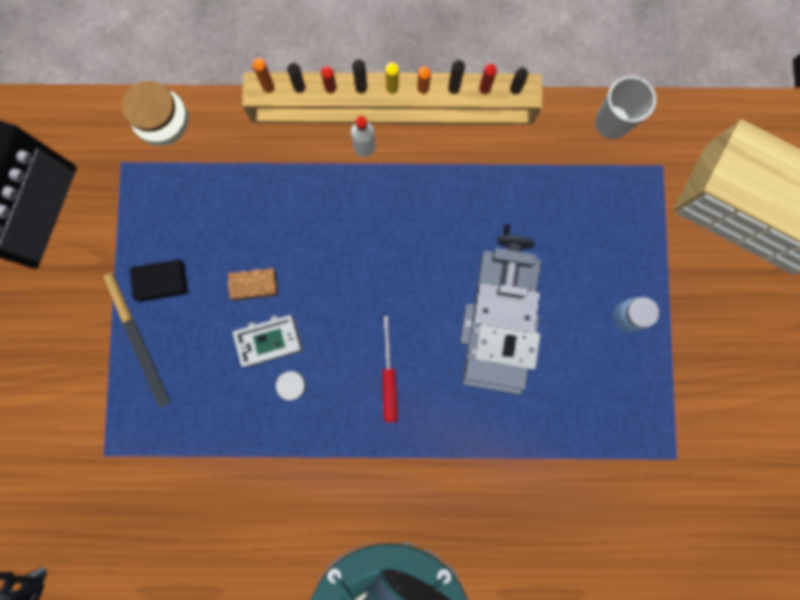

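The scene view shows the vise at (305,390) with the black bar at (275,362), and the housing at (440,252). The top view shows the cover at (508,346), the lug at (512,292) and the housing at (266,341), all in pixels of the 800-wide pictures. I'll enlarge the regions.

```bash
cat > h.py <<'E'
import numpy as np, cv2
from scipy.spatial.transform import Rotation as R
from workcell import get_obs, optics
def snap(n):
    s=optics.snapshot(n); s["R"]=R.from_euler("xyz",s["orientation"],degrees=True).as_matrix(); return s
def ray(s,uv):
    uv=np.asarray(uv,float); d=np.stack([(uv[...,0]-s["cx"])/s["fx"],-(uv[...,1]-s["cy"])/s["fy"],-np.ones(uv.shape[:-1])],-1)
    return d@s["R"].T
def onplane(s,uv,z):
    d=ray(s,uv); return s["xyz"]+d*((z-s["xyz"][2])/d[...,2])[...,None]
def proj(s,p):
    c=(np.asarray(p)-s["xyz"])@s["R"]; return np.stack([s["cx"]-s["fx"]*c[...,0]/c[...,2], s["cy"]+s["fy"]*c[...,1]/c[...,2]],-1)
def tri(s1,u1,s2,u2):
    d1,d2=ray(s1,u1),ray(s2,u2); A=np.stack([d1,-d2],1); t=np.linalg.lstsq(A,s2["xyz"]-s1["xyz"],rcond=None)[0]
    a,b=s1["xyz"]+t[0]*d1,s2["xyz"]+t[1]*d2; return (a+b)/2,np.linalg.norm(a-b)
def crop(img,x,y,w,h,k): return cv2.resize(img[y:y+h,x:x+w],None,fx=k,fy=k,interpolation=cv2.INTER_CUBIC)
E
python3 - <<'E'
import cv2,numpy as np
from h import crop
S=cv2.imread("pics/scene0.png");T=cv2.imread("pics/top0.png")
a=np.hstack([crop(T,290,150,66,50*2,6)[:, :396],crop(S,150,205,66,100,6)])
cv2.imwrite("pics/v.png",a)
b=np.hstack([crop(T,140,190,60,60,6),crop(S,255,135,60,60,6)])
cv2.imwrite("pics/hs.png",b)
E
```

```text
(no output)
```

View pics/v.png

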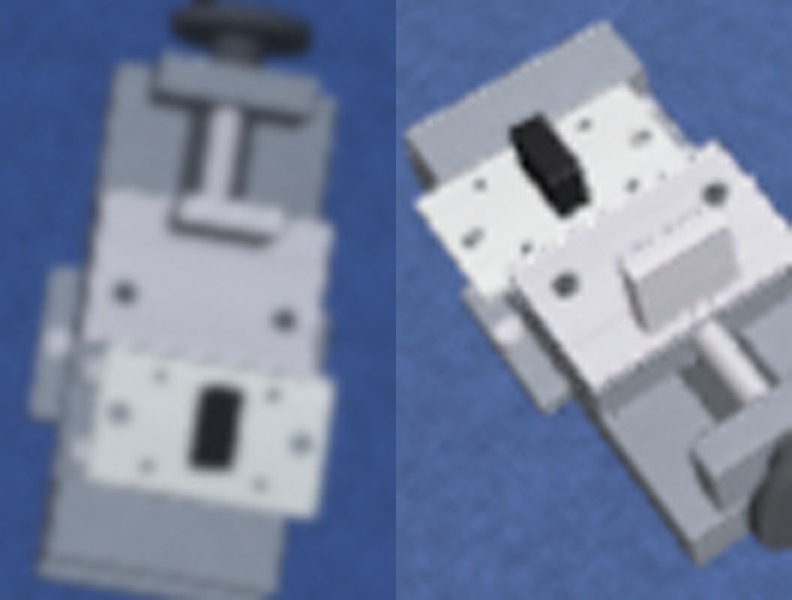

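View pics/hs.png

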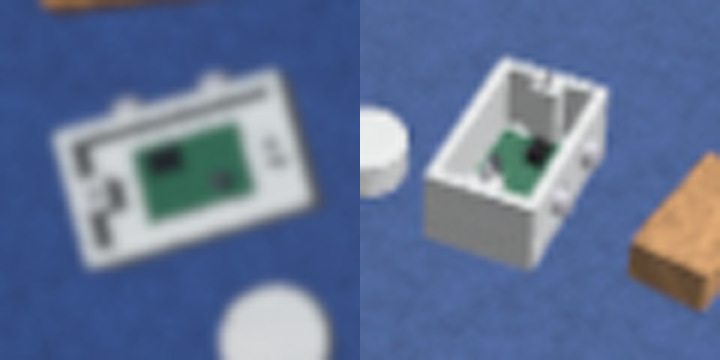

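Vise crop: cover holes at (120,412) and (300,443) in the top half, and (77,238) and (246,135) in the scene half. The lug top is at about (232,218) top and (285,245) scene. Housing crop: rim corners are near (52,133), (278,68), (312,205), (88,268) in top and (68,175), (148,57), (247,92), (175,210) in scene.

```bash
cat > m.py <<'E'
from h import *
T=snap("top");S=snap("scene")
def px(l,ox,oy): return (np.array(l,float)+.5)/6-.5+[ox,oy]
def blob(s,uv,r=3):   # darkness-weighted centroid about a pixel
    g=cv2.cvtColor(s["img"],cv2.COLOR_RGB2GRAY).astype(float)
    for _ in range(4):
        x0,y0=np.round(uv).astype(int); w=g[y0-r:y0+r+1,x0-r:x0+r+1]; w=np.clip(np.median(w)-8-w,0,None)
        Y,X=np.mgrid[y0-r:y0+r+1,x0-r:x0+r+1]; uv=np.array([(w*X).sum(),(w*Y).sum()])/w.sum()
    return uv
hT=[blob(T,p) for p in px([(120,412),(300,443)],290,150)]; hS=[blob(S,p) for p in px([(77,238),(246,135)],150,205)]
print("holes px",np.round(hT,2),np.round(hS,2))
for a,b in zip(hT,hS): print("hole tri",*tri(T,a,S,b))
for s,h in((T,hT),(S,hS)):
    p=onplane(s,np.array(h),.046); d=p[0]-p[1]; print("plane46 mid",p.mean(0),"sep",np.linalg.norm(d),"yaw",np.degrees(np.arctan2(d[1],d[0]))-90)
# lug top face corners (4 top view)
print("lug top", onplane(T,px([(182,200),(288,212),(283,238),(176,226)],290,150),.096))
print("lug scn", onplane(S,px([(222,255),(332,218)],150,205),.096))
# rim: corners by subpixel line fit on edges
def refine(s,q):
    g=cv2.GaussianBlur(cv2.cvtColor(s["img"],cv2.COLOR_RGB2GRAY),(0,0),.7).astype(np.float32); L=[]; c=q.mean(0)
    for i in range(4):
        a,b=q[i],q[(i+1)%4]; t=(b-a)/np.linalg.norm(b-a); n=np.array([-t[1],t[0]]); n*=np.sign(n@((a+b)/2-c)); P=[]
        k=np.arange(-2.,2.01,.1)
        for f in np.linspace(.15,.85,25):
            m=a+f*(b-a); pts=(m+k[:,None]*n).astype(np.float32)
            v=cv2.remap(g,pts[:,0].reshape(1,-1),pts[:,1].reshape(1,-1),cv2.INTER_CUBIC)[0]; d=np.clip(-np.gradient(v),0,None)
            if d.max()>1: P.append(m+n*k[d.argmax()])
        l=cv2.fitLine(np.array(P,np.float32),cv2.DIST_HUBER,0,.01,.01).ravel(); L.append(np.cross([l[2],l[3],1],[l[2]+l[0],l[3]+l[1],1]))
    return np.array([(x:=np.cross(L[i-1],L[i]))[:2]/x[2] for i in range(4)])
qT=refine(T,px([(52,133),(278,68),(312,205),(88,268)],140,190)); 
qS=refine(S,px([(68,175),(148,57),(247,92),(175,210)],255,135))
print(qT,qS)
def rect(p):
    e=[np.linalg.norm(p[i]-p[(i+1)%4]) for i in range(4)]; return p.mean(0),np.round(e,4)
for s,q in((T,qT),(S,qS)):
    p=onplane(s,q,.045); d=(p[0]-p[1] if s is T else p[1]-p[0])+(p[3]-p[2] if s is T else p[2]-p[3])
    print("rim",*rect(p),"yaw",np.degrees(np.arctan2(d[1],d[0]))-90); print(p)
E
python3 m.py
```

```text
holes px [[309.2  218.25]
 [345.31 225.32]] [[158.63 247.03]
 [196.54 222.93]]
hole tri [ 0.45900651 -0.20051168  0.00774673] 0.08587707652751785
hole tri [ 0.48676869 -0.19762591  0.11389445] 0.0973076293682103
plane46 mid [ 0.46720522 -0.20373202  0.046     ] sep 0.09574860252619945 yaw -10.715090775348173
plane46 mid [ 0.4700764  -0.19179831  0.046     ] sep 0.11164230011539451 yaw -186.96958510678678
lug top [[ 0.56228646 -0.17762682  0.096     ]
 [ 0.55751613 -0.22205114  0.096     ]
 [ 0.54649627 -0.21975891  0.096     ]
 [ 0.55125143 -0.17497086  0.096     ]]
lug scn [[ 0.54626419 -0.21755164  0.096     ]
 [ 0.5649952  -0.17837956  0.096     ]]
[[147.62909566 211.23432148]
 [185.5592116  200.48703421]
 [191.93085332 223.58706917]
 [153.74311381 234.27336761]] [[265.00595483 163.75124672]
 [278.07307419 143.94929002]
 [297.954638   149.39132161]
 [283.31545748 169.76345388]]
rim [0.47593881 0.20821654 0.045     ] [0.1029 0.0632 0.1028 0.0627] yaw 16.240123650254745
[[0.49155851 0.26666918 0.045     ]
 [0.52058494 0.16798805 0.045     ]
 [0.46004779 0.14972737 0.045     ]
 [0.43156399 0.24848156 0.045     ]]
rim [0.47697327 0.20877929 0.045     ] [0.1021 0.0675 0.1049 0.0604] yaw 15.047071960833136
[[0.46131845 0.15060381 0.045     ]
 [0.43147064 0.24819891 0.045     ]
 [0.49562105 0.26925497 0.045     ]
 [0.51948293 0.16705948 0.045     ]]
```

```bash
python3 - <<'E'
src=open('m.py').read().split('hT=')[0]
exec(src)
def blob2(s,uv,r=2):
    uv=np.array(uv); g=cv2.cvtColor(s["img"],cv2.COLOR_RGB2GRAY).astype(np.float32)
    G=cv2.resize(g,None,fx=8,fy=8,interpolation=cv2.INTER_CUBIC); c=(uv+.5)*8-.5
    for _ in range(5):
        x0,y0=np.round(c).astype(int); R_=int(r*8); Y,X=np.mgrid[-R_:R_+1,-R_:R_+1]; w=G[y0-R_:y0+R_+1,x0-R_:x0+R_+1]
        m=X**2+Y**2<=R_*R_; w=np.clip(np.percentile(w[m],70)-w,0,None)*m; c=np.array([x0+(w*X).sum()/w.sum(),y0+(w*Y).sum()/w.sum()])
    return (c+.5)/8-.5
hT=[blob2(T,p) for p in px([(120,412),(300,443)],290,150)]; hS=[blob2(S,p) for p in px([(246,135),(77,238)],150,205)]
print(np.round(hT,2),np.round(hS,2),px([(120,412),(300,443)],290,150),px([(246,135),(77,238)],150,205))
for a,b in zip(hT,hS): print("tri",*tri(T,a,S,b))
for s,h in((T,hT),(S,hS)):
    p=onplane(s,np.array(h),.046); d=p[0]-p[1]; print("mid",p.mean(0),"sep",np.linalg.norm(d),"yaw",np.degrees(np.arctan2(d[1],d[0]))-90)
# bar masks
for s,c in((T,px([(214,427)],290,150)[0]),(S,px([(152,165)],150,205)[0])):
    g=cv2.cvtColor(s["img"],cv2.COLOR_RGB2GRAY); G=cv2.resize(g,None,fx=8,fy=8,interpolation=cv2.INTER_CUBIC)
    n,l,st,ce=cv2.connectedComponentsWithStats((G<120).astype(np.uint8)); i=l[int(c[1]*8),int(c[0]*8)]
    r=cv2.minAreaRect(np.argwhere(l==i)[:,::-1].astype(np.float32)); b=(cv2.boxPoints(r)+.5)/8-.5; print(i,"bar",np.round(b,1).tolist()); 
    if s is T: print(onplane(s,b,.074))
# rim height from two views (corner match T[0]-S[2], 1-3, 2-0, 3-1)
qT=[[147.63,211.23],[185.56,200.49],[191.93,223.59],[153.74,234.27]]; qS=[[297.95,149.39],[283.32,169.76],[265.01,163.75],[278.07,143.95]]
for a,b in zip(qT,qS): print("rim",*tri(T,a,S,b))
print("lug",*tri(T,px([(283,238)],290,150)[0],S,px([(222,255)],150,205)[0]),*tri(T,px([(176,226)],290,150)[0],S,px([(332,218)],150,205)[0]))
E
```

```text
[[309.36 218.39]
 [339.77 223.53]] [[190.51 227.35]
 [162.1  244.44]] [[309.58333333 218.25      ]
 [339.58333333 223.41666667]] [[190.58333333 227.08333333]
 [162.41666667 244.25      ]]
tri [ 0.47599388 -0.1566323   0.04641573] 0.0010034647583031086
tri [ 0.46292081 -0.23661078  0.04507517] 2.754918300706925e-05
mid [ 0.46930892 -0.19675361  0.046     ] sep 0.08033143288355211 yaw -9.205083738372977
mid [ 0.46979184 -0.19647519  0.046     ] sep 0.08174801829663356 yaw -8.770286176239637
34 bar [[320.79998779296875, 227.3000030517578], [323.1000061035156, 213.39999389648438], [330.3999938964844, 214.5], [328.1000061035156, 228.5]]
[[ 0.45155429 -0.18213579  0.074     ]
 [ 0.48708851 -0.18828958  0.074     ]
 [ 0.48423674 -0.20687239  0.074     ]
 [ 0.44872567 -0.20064488  0.074     ]]
77 bar [[166.5, 227.1999969482422], [173.0, 222.3000030517578], [183.6999969482422, 236.60000610351562], [177.10000610351562, 241.5]]
rim [0.49328282 0.26881913 0.04329334] 0.004544688990975686
rim [0.52007087 0.16740946 0.04533479] 0.0013820621266346707
rim [0.46055794 0.15037493 0.04450356] 0.0014992076829447097
rim [0.43147782 0.24839976 0.04491431] 0.00028848334558050553
lug [ 0.54674821 -0.21872395  0.09760215] 0.0016770398130370634 [ 0.5547627  -0.17511415  0.0817496 ] 0.0053579024211024735
```

Cover centre measured at (0.4695, -0.1966), underside at about z 0.040, yaw -9.2°. The lug face is at about 78 mm along vise x, as expected. Housing centre (0.4765, 0.2085), rim z ≈ 0.045, yaw ≈ 15.7°. Heights and sizes match the text.

I'll close the fingers on the way and move above the gap between bar and lug.

Call:
move_arm:
  plan:
    - {"turn": -0.0855,"jaw": 0}
    - {"turn": -0.0855,"jaw": 0}
    - {"dx": -2.27,"dy": -3.11}
    - {"dx": -2.27,"dy": -3.11}
    - {"dx": -2.27,"dy": -3.11}
    - {"dx": -2.27,"dy": -3.11}
    - {"dx": -2.27,"dy": -3.11}
    - {"dx": -2.27,"dy": -3.11}
    - {"dx": -2.27,"dy": -3.11}
    - {"dx": -2.27,"dy": -3.11}
    - {"dx": -2.27,"dy": -3.11}
    - {"dx": -2.27,"dy": -3.11}

```text
$.plan[0]: bad value
```

Call:
move_arm:
  plan:
    - {"dx": -2.27,"dy": -3.11,"jaw": 0}
    - {"dx": -2.27,"dy": -3.11}
    - {"dx": -2.27,"dy": -3.11}
    - {"dx": -2.27,"dy": -3.11}
    - {"dx": -2.27,"dy": -3.11}
    - {"dx": -2.27,"dy": -3.11}
    - {"dx": -2.27,"dy": -3.11}
    - {"dx": -2.27,"dy": -3.11}
    - {"dx": -2.27,"dy": -3.11}
    - {"dx": -2.27,"dy": -3.11}
    - {}
    - {}

```text
$.plan[0]: bad value
```

```bash
cat > d.py <<'E'
import sys
from h import *
# usage: d.py x y z [yaw] : remaining tool-axis shift (cm) and turn (rad)
o=get_obs();t=np.array([float(v) for v in sys.argv[1:4]]);M=R.from_euler("xyz",o["tcp_rot"],degrees=True).as_matrix()
print("t",o["t"],"tcp",o["tcp_pos"].round(4),"rot",o["tcp_rot"].round(2),"F",o["contact_force"].round(1),"w",round(o["grip_width"],4),"gf",o["gripper_force"])
print("shift cm",((t-o["tcp_pos"])@M*100).round(2))
if len(sys.argv)>4: print("turn",round(-np.radians((float(sys.argv[4])-o["tcp_rot"][2]+180)%360-180),4))
E
python3 d.py 0.519 -0.192 0.241 170.7
python3 - <<'E'
from h import *
T=snap("top");S=snap("scene")
cv2.imwrite("pics/p2.png",np.hstack([crop(T["img"],285,140,80,100,5),crop(S["img"],130,170,80,100,5)])[:,:,::-1])
E
```

```text
t 0.3 tcp [0.172  0.496  0.4045] rot [-179.98   -0.    160.87] F [-0.6 -0.1  0.3] w 0.0854 gf 0.0
shift cm [-55.33 -53.63  16.37]
turn -0.1715
```

View pics/p2.png

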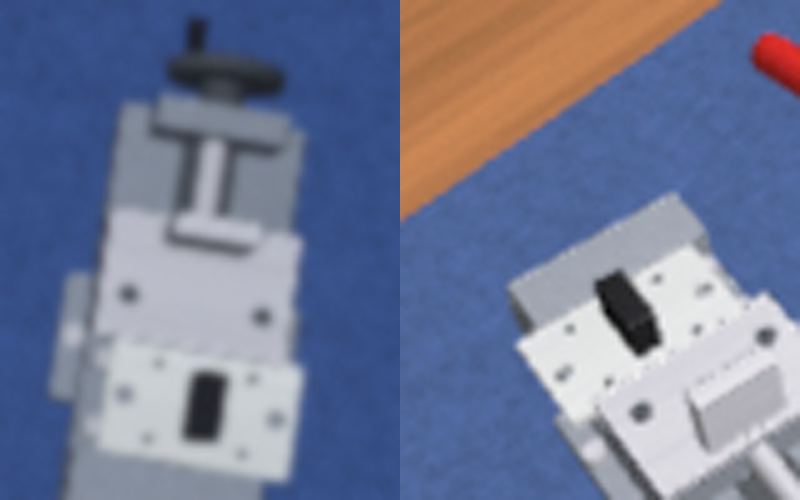

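The picture shows an unmoved scene, because both calls were refused. I'll give every field in each row.

Call:
move_arm:
  plan:
    - {"dx": 0,"dy": 0,"dz": 0,"turn": -0.0855,"jaw": 0}
    - {"dx": 0,"dy": 0,"dz": 0,"turn": -0.0855,"jaw": 0}
  newtons: 30

```text
t: 0.6
tcp_pos: [0.172, 0.496, 0.4047]
tcp_rot: [-180.0, -0.0, 170.9]
contact_force: [0.1, 1.9, -0.6]
grip_width: 0.0589
gripper_force: 0.0
```

Call:
move_arm:
  plan:
    - {"dx": -2.27,"dy": -3.11,"dz": 0,"turn": 0,"jaw": 0}
    - {"dx": -2.27,"dy": -3.11,"dz": 0,"turn": 0,"jaw": 0}
    - {"dx": -2.27,"dy": -3.11,"dz": 0,"turn": 0,"jaw": 0}
    - {"dx": -2.27,"dy": -3.11,"dz": 0,"turn": 0,"jaw": 0}
    - {"dx": -2.27,"dy": -3.11,"dz": 0,"turn": 0,"jaw": 0}
    - {"dx": -2.27,"dy": -3.11,"dz": 0,"turn": 0,"jaw": 0}
    - {"dx": -2.27,"dy": -3.11,"dz": 0,"turn": 0,"jaw": 0}
    - {"dx": -2.27,"dy": -3.11,"dz": 0,"turn": 0,"jaw": 0}
    - {"dx": -2.27,"dy": -3.11,"dz": 0,"turn": 0,"jaw": 0}
    - {"dx": -2.27,"dy": -3.11,"dz": 0,"turn": 0,"jaw": 0}

```text
t: 1.6
tcp_pos: [0.3459, 0.1508, 0.4049]
tcp_rot: [180.0, 0.0, 170.7]
contact_force: [0.3, 0.3, 0.0]
grip_width: -0.0002
gripper_force: 0.0
```

Call:
move_arm:
  plan:
    - {"dx": -2.27,"dy": -3.11,"dz": 0,"turn": 0,"jaw": 0}
    - {"dx": -2.27,"dy": -3.11,"dz": 0,"turn": 0,"jaw": 0}
    - {"dx": -2.27,"dy": -3.11,"dz": 0,"turn": 0,"jaw": 0}
    - {"dx": -2.27,"dy": -3.11,"dz": 0,"turn": 0,"jaw": 0}
    - {"dx": -2.27,"dy": -3.11,"dz": 0,"turn": 0,"jaw": 0}
    - {"dx": -2.27,"dy": -3.11,"dz": 0,"turn": 0,"jaw": 0}
    - {"dx": -2.27,"dy": -3.11,"dz": 0,"turn": 0,"jaw": 0}
    - {"dx": -2.27,"dy": -3.11,"dz": 0,"turn": 0,"jaw": 0}
    - {"dx": -2.27,"dy": -3.11,"dz": 0,"turn": 0,"jaw": 0}
    - {"dx": -2.27,"dy": -3.11,"dz": 0,"turn": 0,"jaw": 0}
    - {"dx": 0,"dy": 0,"dz": 0,"turn": 0,"jaw": 0}
    - {"dx": 0,"dy": 0,"dz": 0,"turn": 0,"jaw": 0}

```text
t: 2.8
tcp_pos: [0.5193, -0.1918, 0.4042]
tcp_rot: [180.0, -0.0, 170.6]
contact_force: [0.0, 0.7, -0.7]
grip_width: -0.0003
gripper_force: 0.0
```

```bash
python3 d.py 0.519 -0.192 0.241 170.7
```

```text
t 2.8 tcp [ 0.5193 -0.1918  0.4042] rot [ 1.7997e+02 -5.0000e-02  1.7061e+02] F [ 0.   0.7 -0.7] w -0.0003 gf 0.0
shift cm [ 1.000e-02 -3.000e-02  1.632e+01]
turn -0.0016
```

Call:
move_arm:
  plan:
    - {"dx": 0,"dy": 0,"dz": 2.5,"turn": 0,"jaw": 0}
    - {"dx": 0,"dy": 0,"dz": 2.5,"turn": 0,"jaw": 0}
    - {"dx": 0,"dy": 0,"dz": 2.5,"turn": 0,"jaw": 0}
    - {"dx": 0,"dy": 0,"dz": 2.5,"turn": 0,"jaw": 0}
    - {"dx": 0,"dy": 0,"dz": 2,"turn": 0,"jaw": 0}
    - {"dx": 0,"dy": 0,"dz": 0,"turn": 0,"jaw": 0}

```text
t: 3.4
tcp_pos: [0.5182, -0.1899, 0.283]
tcp_rot: [179.9, -0.2, 170.7]
contact_force: [0.0, -0.6, -0.6]
grip_width: -0.0005
gripper_force: 0.0
```

```bash
python3 - <<'E'
from h import *
o=get_obs();T=snap("top");S=snap("scene")
tip=o["tcp_pos"]-[0,0,.173]
I=[]
for s,x,y in((T,285,140),(S,130,170)):
    c=np.ascontiguousarray(crop(s["img"],x,y,80,100,5)); u=(proj(s,tip)+.5-[x,y])*5-.5; cv2.circle(c,tuple(int(v) for v in u.round()),3,(255,0,0),1); I.append(c); print(u)
cv2.imwrite("pics/p3.png",np.hstack(I)[:,:,::-1])
E
```

```text
[207.20464034 300.96066998]
[286.87782284 299.16834876]
```

View pics/p3.png

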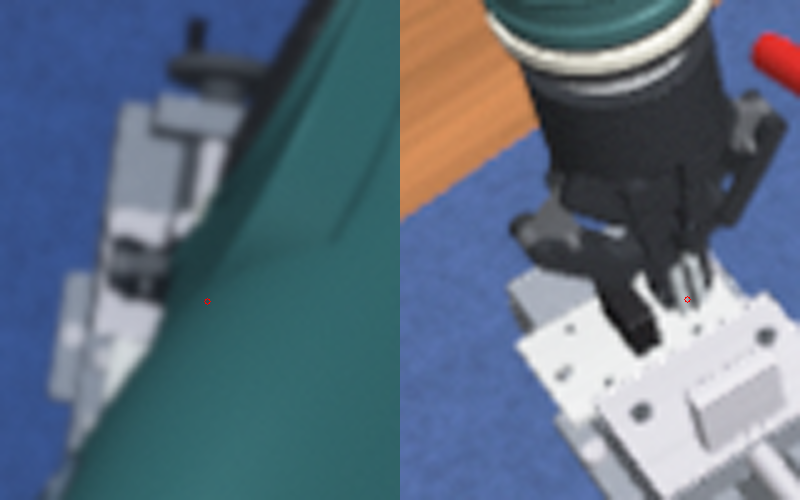

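The scene view shows the closed fingertips at the predicted spot (687,299), behind the lug at about (738,400). The arm hides the top view. Now descend and start the push.

Call:
move_arm:
  plan:
    - {"dx": 0,"dy": 0,"dz": 1.5,"turn": 0,"jaw": 0}
    - {"dx": 0,"dy": 0,"dz": 1.5,"turn": 0,"jaw": 0}
    - {"dx": 0,"dy": 0,"dz": 1.2,"turn": 0,"jaw": 0}
    - {"dx": 0,"dy": 0,"dz": 0,"turn": 0,"jaw": 0}
    - {"dx": -0.5,"dy": 0,"dz": 0,"turn": 0,"jaw": 0}
    - {"dx": -0.5,"dy": 0,"dz": 0,"turn": 0,"jaw": 0}
    - {"dx": -0.3,"dy": 0,"dz": 0,"turn": 0,"jaw": 0}
    - {"dx": -0.3,"dy": 0,"dz": 0,"turn": 0,"jaw": 0}
    - {"dx": -0.3,"dy": 0,"dz": 0,"turn": 0,"jaw": 0}
    - {"dx": -0.3,"dy": 0,"dz": 0,"turn": 0,"jaw": 0}

```text
t: 4.5
tcp_pos: [0.541, -0.1949, 0.2427]
tcp_rot: [-180.0, -0.0, 170.7]
contact_force: [-4.4, 0.7, 3.7]
grip_width: 0.0005
gripper_force: 2.2
```

```bash
python3 d.py 0.4695 -0.1966 0.241
```

```text
t 4.5 tcp [ 0.541  -0.1949  0.2427] rot [-1.8000e+02 -2.0000e-02  1.7067e+02] F [-4.4  0.7  3.7] w 0.0005 gf 2.207047864794731
shift cm [ 7.03 -1.33  0.17]
```

Call:
move_arm:
  plan:
    - {"dx": -0.5,"dy": 0,"dz": 0,"turn": 0,"jaw": 0}
    - {"dx": -0.5,"dy": 0,"dz": 0,"turn": 0,"jaw": 0}
    - {"dx": -0.5,"dy": 0,"dz": 0,"turn": 0,"jaw": 0}
    - {"dx": -0.5,"dy": 0,"dz": 0,"turn": 0,"jaw": 0}
    - {"dx": -0.4,"dy": 0,"dz": 0,"turn": 0,"jaw": 0}
    - {"dx": -0.4,"dy": 0,"dz": 0,"turn": 0,"jaw": 0}
    - {"dx": -0.2,"dy": 0,"dz": 0,"turn": 0,"jaw": 0}
    - {"dx": 0,"dy": 0,"dz": 0,"turn": 0,"jaw": 0}

```text
t: 5.3
tcp_pos: [0.571, -0.1999, 0.2426]
tcp_rot: [180.0, 0.0, 170.7]
contact_force: [-0.8, 0.3, -0.1]
grip_width: -0.0001
gripper_force: 0.0
```

Call:
move_arm:
  plan:
    - {"dx": -0.2,"dy": 0,"dz": 0,"turn": 0,"jaw": 0}
    - {"dx": -0.2,"dy": 0,"dz": 0,"turn": 0,"jaw": 0}

```text
t: 5.5
tcp_pos: [0.5744, -0.2004, 0.2426]
tcp_rot: [-180.0, -0.0, 170.7]
contact_force: [-4.0, 0.5, 1.6]
grip_width: 0.0
gripper_force: 2.1
```

Call:
move_arm:
  plan:
    - {"dx": -0.2,"dy": 0,"dz": 0,"turn": 0,"jaw": 0}

```text
t: 5.6
tcp_pos: [0.5765, -0.2007, 0.2426]
tcp_rot: [180.0, -0.0, 170.7]
contact_force: [-5.2, 2.1, 1.6]
grip_width: -0.0002
gripper_force: 2.1
```

```bash
python3 d.py 0.4695 -0.1966 0.241
```

```text
t 5.6 tcp [ 0.5765 -0.2007  0.2426] rot [ 1.8000e+02 -2.0000e-02  1.7067e+02] F [-5.2  2.1  1.6] w -0.0002 gf 2.146293483674526
shift cm [10.62 -1.33  0.17]
```

Call:
move_arm:
  plan:
    - {"dx": -0.1,"dy": 0,"dz": 0,"turn": 0,"jaw": 0}
    - {"dx": 0,"dy": 0,"dz": 0,"turn": 0,"jaw": 0}

```text
t: 5.8
tcp_pos: [0.5776, -0.201, 0.2427]
tcp_rot: [180.0, 0.0, 170.7]
contact_force: [-2.3, 0.2, -0.0]
grip_width: -0.0001
gripper_force: 1.1
```

Call:
move_arm:
  plan:
    - {"dx": -0.1,"dy": 0,"dz": 0,"turn": 0,"jaw": 0}
    - {"dx": 0,"dy": 0,"dz": 0,"turn": 0,"jaw": 0}

```text
t: 6.0
tcp_pos: [0.5782, -0.201, 0.2426]
tcp_rot: [-180.0, -0.0, 170.7]
contact_force: [-6.0, 0.9, 2.7]
grip_width: 0.0002
gripper_force: 3.0
```

Call:
move_arm:
  plan:
    - {"dx": -0.1,"dy": 0,"dz": 0,"turn": 0,"jaw": 0}
    - {"dx": 0,"dy": 0,"dz": 0,"turn": 0,"jaw": 0}

```text
t: 6.2
tcp_pos: [0.5785, -0.201, 0.2426]
tcp_rot: [-180.0, -0.1, 170.7]
contact_force: [-13.0, 1.3, 7.4]
grip_width: -0.0001
gripper_force: 6.1
```

It now holds 13 N at rest, so the jaw is at its stop. Back off, rise and swing aside to check.

Call:
move_arm:
  plan:
    - {"dx": 0.5,"dy": 0,"dz": 0,"turn": 0,"jaw": 0}
    - {"dx": 1.5,"dy": 0,"dz": 0,"turn": 0,"jaw": 0}
    - {"dx": 0,"dy": 0,"dz": -3,"turn": 0,"jaw": 0}
    - {"dx": 0,"dy": 0,"dz": -4,"turn": 0,"jaw": 0}
    - {"dx": 0,"dy": 0,"dz": -4,"turn": 0,"jaw": 5}
    - {"dx": 0,"dy": 3.5,"dz": 0,"turn": 0,"jaw": 5}
    - {"dx": 0,"dy": 3.5,"dz": 0,"turn": 0,"jaw": 5}
    - {"dx": 0,"dy": 3.5,"dz": 0,"turn": 0,"jaw": 5}
    - {"dx": 0,"dy": 3.5,"dz": 0,"turn": 0,"jaw": 5}
    - {"dx": 0,"dy": 3.5,"dz": 0,"turn": 0,"jaw": 5}
    - {"dx": 0,"dy": 3.5,"dz": 0,"turn": 0,"jaw": 5}
    - {"dx": 0,"dy": 3.5,"dz": 0,"turn": 0,"jaw": 5}

```text
t: 7.4
tcp_pos: [0.5997, 0.0453, 0.353]
tcp_rot: [180.0, 0.1, 170.7]
contact_force: [0.7, -0.0, -0.6]
grip_width: 0.0499
gripper_force: 0.0
```

```bash
python3 - <<'E'
from h import *
T=snap("top");S=snap("scene")
cv2.imwrite("pics/p4.png",np.hstack([crop(T["img"],290,140,66,100,6),crop(S["img"],150,205,66,100,6)])[:,:,::-1])
np.save("pics/p4.npy",np.array([T["img"],S["img"]]))
E
```

```text
(no output)
```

View pics/p4.png

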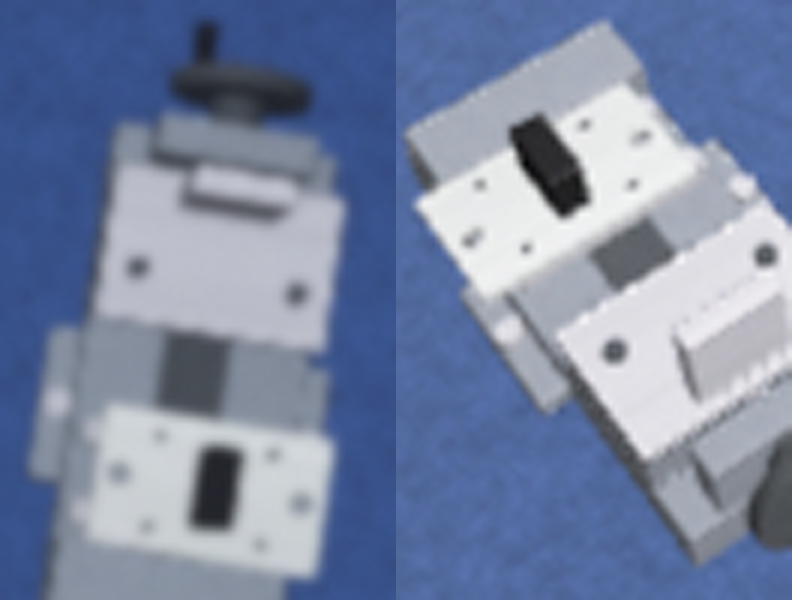

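Jaw is open (lug now at (238,185) top) and the cover has not moved: holes at (120,472) and (300,503), the same place allowing for the crop offset. I'll check the jaw's travel numerically from the two dark spots on its top.

```bash
python3 - <<'E'
from h import *
T=snap("top");S=snap("scene")
A=cv2.imread("pics/top0.png",0),cv2.imread("pics/scene0.png",0)
def px(l,ox,oy): return (np.array(l,float)+.5)/6-.5+[ox,oy]
def bl(g,uv,r=2.5):
    G=cv2.resize(g.astype(np.float32),None,fx=8,fy=8,interpolation=cv2.INTER_CUBIC); c=(uv+.5)*8-.5; k=int(r*8)
    Y,X=np.mgrid[-k:k+1,-k:k+1]; m=X**2+Y**2<=k*k
    for _ in range(6):
        x,y=np.round(c).astype(int); w=G[y-k:y+k+1,x-k:x+k+1]; w=np.clip(np.percentile(w[m],60)-w,0,None)*m; c=np.array([x+(w*X).sum()/w.sum(),y+(w*Y).sum()/w.sum()])
    return (c+.5)/8-.5
for s,g0,a,b,o0,o1 in((T,A[0],[(125,293),(285,320)],[(137,267),(297,293)],(290,150),(290,140)),(S,A[1],[(170,285),(319,195)],[(219,350),(369,255)],(150,205),(150,205))):
    g1=cv2.cvtColor(s["img"],cv2.COLOR_RGB2GRAY)
    p=onplane(s,np.array([bl(g0,u) for u in px(a,*o0)]),.054);q=onplane(s,np.array([bl(g1,u) for u in px(b,*o1)]),.054)
    print((q-p).round(4),np.linalg.norm(q-p,axis=1), "sep",np.linalg.norm(p[0]-p[1]),np.linalg.norm(q[0]-q[1]))
E
python3 d.py 0.4695 -0.1966 0.27 170.7
```

```text
[[ 0.0377 -0.0061  0.    ]
 [ 0.0378 -0.006   0.    ]] [0.03820493 0.03826293] sep 0.07028459604178793 0.07015067502784221
[[ 0.0382 -0.0064  0.    ]
 [ 0.038  -0.0067  0.    ]] [0.03872803 0.03857151] sep 0.0703384984126955 0.07002125097596328
t 7.6 tcp [0.5995 0.0443 0.3527] rot [1.7999e+02 5.0000e-02 1.7076e+02] F [ 0.2 -0.1 -0.7] w 0.0502 gf 0.0
shift cm [  8.97 -25.87   8.26]
turn 0.001
```

Two views agree on about 38.5 mm, slightly short of 40. I'll push again, harder, to be sure of the stop.

Call:
move_arm:
  plan:
    - {"dx": 0,"dy": -3.5,"dz": 0,"turn": 0,"jaw": 0}
    - {"dx": 0,"dy": -3.5,"dz": 0,"turn": 0,"jaw": 0}
    - {"dx": 0,"dy": -3.5,"dz": 0,"turn": 0,"jaw": 0}
    - {"dx": 0,"dy": -3.5,"dz": 0,"turn": 0,"jaw": 0}
    - {"dx": 0,"dy": -3.5,"dz": 0,"turn": 0,"jaw": 0}
    - {"dx": 0,"dy": -3.5,"dz": 0,"turn": 0,"jaw": 0}
    - {"dx": 0,"dy": -3.5,"dz": 0,"turn": 0,"jaw": 0}
    - {"dx": 0,"dy": 0,"dz": 4,"turn": 0,"jaw": 0}
    - {"dx": 0,"dy": 0,"dz": 4,"turn": 0,"jaw": 0}
    - {"dx": 0,"dy": 0,"dz": 3,"turn": 0,"jaw": 0}
    - {"dx": -1,"dy": 0,"dz": 0,"turn": 0,"jaw": 0}
    - {"dx": -0.8,"dy": 0,"dz": 0,"turn": 0,"jaw": 0}

```text
t: 8.8
tcp_pos: [0.5781, -0.2019, 0.2437]
tcp_rot: [-180.0, 0.0, 170.6]
contact_force: [-23.0, 3.7, -9.8]
grip_width: -0.0002
gripper_force: 21.2
```

Call:
move_arm:
  plan:
    - {"dx": -0.2,"dy": 0,"dz": 0,"turn": 0,"jaw": 0}
    - {"dx": -0.1,"dy": 0,"dz": 0,"turn": 0,"jaw": 0}
    - {"dx": 0,"dy": 0,"dz": 0,"turn": 0,"jaw": 0}

```text
t: 9.1
tcp_pos: [0.5789, -0.2017, 0.2436]
tcp_rot: [-179.9, -0.3, 170.6]
contact_force: [-21.2, -2.8, 0.3]
grip_width: 0.0003
gripper_force: 10.5
```

Call:
move_arm:
  plan:
    - {"dx": -0.1,"dy": 0,"dz": 0,"turn": 0,"jaw": 0}
    - {"dx": 0,"dy": 0,"dz": 0,"turn": 0,"jaw": 0}

```text
t: 9.3
tcp_pos: [0.5792, -0.2017, 0.2436]
tcp_rot: [-179.9, -0.4, 170.6]
contact_force: [-27.3, -2.1, 4.5]
grip_width: 0.0002
gripper_force: 13.6
```

27 N with no further motion: the jaw is on its stop. Now retreat and go above the bar.

Call:
move_arm:
  plan:
    - {"dx": 0.5,"dy": 0,"dz": 0,"turn": 0,"jaw": 0}
    - {"dx": 1.5,"dy": 0,"dz": 0,"turn": 0,"jaw": 0}
    - {"dx": 0,"dy": 0,"dz": -3,"turn": 0,"jaw": 0}
    - {"dx": 0,"dy": 0,"dz": -3,"turn": 0,"jaw": 5}
    - {"dx": 0,"dy": 0,"dz": -2,"turn": 0,"jaw": 5}
    - {"dx": 3,"dy": -0.5,"dz": 0,"turn": 0,"jaw": 5}
    - {"dx": 3,"dy": -0.5,"dz": 0,"turn": 0,"jaw": 5}
    - {"dx": 2.9,"dy": -0.6,"dz": 0,"turn": 0,"jaw": 5}
    - {"dx": 0,"dy": 0,"dz": 0,"turn": 0,"jaw": 5}
    - {"dx": 0,"dy": 0,"dz": 0,"turn": 0,"jaw": 5}

```text
t: 10.3
tcp_pos: [0.4718, -0.2002, 0.3248]
tcp_rot: [-179.9, 0.2, 170.6]
contact_force: [0.8, 0.9, 0.1]
grip_width: 0.0499
gripper_force: 0.0
```

```bash
python3 d.py 0.4695 -0.1966 0.224 170.7
```

```text
t 10.3 tcp [ 0.4718 -0.2002  0.3248] rot [-179.92    0.21  170.64] F [0.8 0.9 0.1] w 0.0499 gf 0.0
shift cm [ 0.32  0.34 10.08]
turn -0.0011
```

Call:
move_arm:
  plan:
    - {"dx": 0.28,"dy": 0.34,"dz": 2,"turn": 0,"jaw": 5}
    - {"dx": 0,"dy": 0,"dz": 2.5,"turn": 0,"jaw": 5}
    - {"dx": 0,"dy": 0,"dz": 2,"turn": 0,"jaw": 5}
    - {"dx": 0,"dy": 0,"dz": 1.5,"turn": 0,"jaw": 5}
    - {"dx": 0,"dy": 0,"dz": 1,"turn": 0,"jaw": 5}
    - {"dx": 0,"dy": 0,"dz": 0,"turn": 0,"jaw": 5}
    - {"dx": 0,"dy": 0,"dz": 0,"turn": 0,"jaw": 5}

```text
t: 11.0
tcp_pos: [0.4697, -0.1961, 0.2333]
tcp_rot: [-180.0, 0.1, 170.7]
contact_force: [0.6, -0.4, 0.3]
grip_width: 0.0498
gripper_force: 0.0
```

```bash
python3 d.py 0.4695 -0.1966 0.224 170.7
```

```text
t 11.0 tcp [ 0.4697 -0.1961  0.2333] rot [-1.7998e+02  5.0000e-02  1.7068e+02] F [ 0.6 -0.4  0.3] w 0.0498 gf 0.0
shift cm [ 0.01 -0.05  0.93]
turn -0.0003
```

Call:
move_arm:
  plan:
    - {"dx": 0,"dy": -0.05,"dz": 0.5,"turn": 0,"jaw": 5}
    - {"dx": 0,"dy": 0,"dz": 0.4,"turn": 0,"jaw": 5}
    - {"dx": 0,"dy": 0,"dz": 0,"turn": 0,"jaw": 3.5}
    - {"dx": 0,"dy": 0,"dz": 0,"turn": 0,"jaw": 2.5}
    - {"dx": 0,"dy": 0,"dz": 0,"turn": 0,"jaw": 2}
    - {"dx": 0,"dy": 0,"dz": 0,"turn": 0,"jaw": 1.5}
    - {"dx": 0,"dy": 0,"dz": 0,"turn": 0,"jaw": 0.5}
    - {"dx": 0,"dy": 0,"dz": 0,"turn": 0,"jaw": 0}
    - {"dx": 0,"dy": 0,"dz": 0,"turn": 0,"jaw": 0}
    - {"dx": 0,"dy": 0,"dz": 0,"turn": 0,"jaw": 0}
  newtons: 40

```text
t: 12.0
tcp_pos: [0.4689, -0.1964, 0.224]
tcp_rot: [-180.0, 0.0, 170.7]
contact_force: [-1.7, 1.1, 6.4]
grip_width: 0.0153
gripper_force: 39.1
```

Gripped at 15.3 mm. Lift straight up.

Call:
move_arm:
  plan:
    - {"dx": 0,"dy": 0,"dz": -0.4,"turn": 0,"jaw": 0}
    - {"dx": 0,"dy": 0,"dz": -0.8,"turn": 0,"jaw": 0}
    - {"dx": 0,"dy": 0,"dz": -1.2,"turn": 0,"jaw": 0}
    - {"dx": 0,"dy": 0,"dz": -1.5,"turn": 0,"jaw": 0}
    - {"dx": 0,"dy": 0,"dz": -2,"turn": 0,"jaw": 0}
    - {"dx": 0,"dy": 0,"dz": -2,"turn": 0,"jaw": 0}
    - {"dx": 0,"dy": 0,"dz": -2,"turn": 0,"jaw": 0}
    - {"dx": 0,"dy": 0,"dz": 0,"turn": 0,"jaw": 0}

```text
t: 12.8
tcp_pos: [0.4694, -0.1966, 0.3253]
tcp_rot: [-179.9, 0.2, 170.7]
contact_force: [0.2, -0.5, -2.5]
grip_width: 0.0152
gripper_force: 39.3
```

Call:
move_arm:
  plan:
    - {"dx": 0.3,"dy": 1.7,"dz": 0,"turn": 0,"jaw": 0}
    - {"dx": 0.45,"dy": 3,"dz": 0,"turn": 0,"jaw": 0}
    - {"dx": 0.45,"dy": 3,"dz": 0,"turn": 0,"jaw": 0}
    - {"dx": 0.45,"dy": 3,"dz": 0,"turn": 0,"jaw": 0}
    - {"dx": 0.45,"dy": 3,"dz": 0,"turn": 0,"jaw": 0}
    - {"dx": 0.45,"dy": 3,"dz": 0,"turn": 0,"jaw": 0}
    - {"dx": 0.45,"dy": 3,"dz": 0,"turn": 0,"jaw": 0}
    - {"dx": 0.45,"dy": 3,"dz": 0,"turn": 0,"jaw": 0}
    - {"dx": 0.45,"dy": 3,"dz": 0,"turn": 0,"jaw": 0}
    - {"dx": 0.45,"dy": 3,"dz": 0,"turn": 0,"jaw": 0}
    - {"dx": 0.45,"dy": 3,"dz": 0,"turn": 0,"jaw": 0}
    - {"dx": 0.45,"dy": 3,"dz": 0,"turn": 0,"jaw": 0}

```text
t: 14.0
tcp_pos: [0.4723, 0.1564, 0.3218]
tcp_rot: [-180.0, -0.1, 170.7]
contact_force: [0.6, -1.3, -1.2]
grip_width: 0.0152
gripper_force: 39.3
```

Call:
move_arm:
  plan:
    - {"dx": 0.4,"dy": 2.5,"dz": 0,"turn": 0,"jaw": 0}
    - {"dx": 0.4,"dy": 2.5,"dz": 0,"turn": 0,"jaw": 0}
    - {"dx": 0,"dy": 0,"dz": 0,"turn": -0.07,"jaw": 0}
    - {"dx": 0,"dy": 0,"dz": 0,"turn": -0.08,"jaw": 0}
    - {"dx": 0,"dy": 0,"dz": 0,"turn": -0.08,"jaw": 0}
    - {"dx": 0,"dy": 0,"dz": 0,"turn": -0.08,"jaw": 0}
    - {"dx": 0,"dy": 0,"dz": 0,"turn": -0.08,"jaw": 0}
    - {"dx": 0,"dy": 0,"dz": 0,"turn": -0.046,"jaw": 0}
    - {"dx": 0,"dy": 0,"dz": 0,"turn": 0,"jaw": 0}
    - {"dx": 0,"dy": 0,"dz": 0,"turn": 0,"jaw": 0}

```text
t: 15.0
tcp_pos: [0.473, 0.2055, 0.3221]
tcp_rot: [180.0, -0.1, -164.4]
contact_force: [0.4, 0.3, -1.7]
grip_width: 0.0155
gripper_force: 39.4
```

```bash
python3 d.py 0.4765 0.2085 0.265 195.7
```

```text
t 15.0 tcp [0.473  0.2055 0.3221] rot [ 1.8000e+02 -6.0000e-02 -1.6441e+02] F [ 0.4  0.3 -1.7] w 0.0155 gf 39.439714550971985
shift cm [-0.42  0.2   5.71]
turn -0.002
```

Call:
move_arm:
  plan:
    - {"dx": -0.4,"dy": 0.2,"dz": 1.5,"turn": 0,"jaw": 0}
    - {"dx": 0,"dy": 0,"dz": 1.5,"turn": 0,"jaw": 0}
    - {"dx": 0,"dy": 0,"dz": 1.5,"turn": 0,"jaw": 0}
    - {"dx": 0,"dy": 0,"dz": 1.0,"turn": 0,"jaw": 0}
    - {"dx": 0,"dy": 0,"dz": 0,"turn": 0,"jaw": 0}
    - {"dx": 0,"dy": 0,"dz": 0,"turn": 0,"jaw": 0}

```text
t: 15.6
tcp_pos: [0.4769, 0.2083, 0.2679]
tcp_rot: [180.0, -0.0, -164.4]
contact_force: [0.4, -0.2, -2.5]
grip_width: 0.0147
gripper_force: 39.4
```

```bash
python3 d.py 0.4765 0.2085 0.265 195.7; python3 - <<'E'
from h import *
T=snap("top");S=snap("scene")
cv2.imwrite("pics/p5.png",np.hstack([crop(T["img"],135,185,66,66,6),crop(S["img"],250,120,66,66,6)])[:,:,::-1])
E
```

```text
t 15.6 tcp [0.4769 0.2083 0.2679] rot [ 180.     -0.   -164.37] F [ 0.4 -0.2 -2.5] w 0.0147 gf 39.4340980052948
shift cm [0.03 0.03 0.29]
turn -0.0012
```

View pics/p5.png

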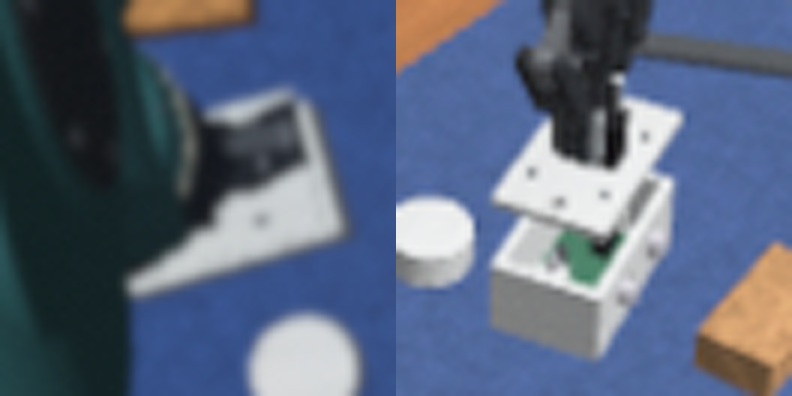

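The cover is held level over the housing. In the scene half its near hole is at (560,203) and its edges run parallel to the rim. I'll measure that hole and the front edges against the rim in the same view.

```bash
cat > f.py <<'E'
from h import *
src=open('m.py').read(); 
exec("def px"+src.split("def px")[1].split("def blob")[0])
S=snap("scene");T=snap("top");o=get_obs();z=o["tcp_pos"][2]-.224+.046
def bl(s,uv,r=2.2):
    g=cv2.cvtColor(s["img"],cv2.COLOR_RGB2GRAY); G=cv2.resize(g.astype(np.float32),None,fx=8,fy=8,interpolation=cv2.INTER_CUBIC); c=(uv+.5)*8-.5; k=int(r*8)
    Y,X=np.mgrid[-k:k+1,-k:k+1]; m=X**2+Y**2<=k*k
    for _ in range(6):
        x,y=np.round(c).astype(int); w=G[y-k:y+k+1,x-k:x+k+1]; w=np.clip(np.percentile(w[m],70)-w,0,None)*m; c=np.array([x+(w*X).sum()/w.sum(),y+(w*Y).sum()/w.sum()])
    return (c+.5)/8-.5
def edge(g,a,b,c):   # strongest bright-to-dark step outward from c along segment ab
    t=(b-a)/np.linalg.norm(b-a); n=np.array([-t[1],t[0]]); n*=np.sign(n@((a+b)/2-c)); k=np.arange(-1.8,1.81,.1); P=[]
    g=cv2.GaussianBlur(g,(0,0),.7).astype(np.float32)
    for f in np.linspace(.15,.85,25):
        m=a+f*(b-a); p=(m+k[:,None]*n).astype(np.float32); v=cv2.remap(g,p[:,:1],p[:,1:],cv2.INTER_CUBIC).ravel(); d=-np.gradient(v); P.append(m+n*k[d.argmax()])
    l=cv2.fitLine(np.array(P,np.float32),cv2.DIST_HUBER,0,.01,.01).ravel(); return l[2:]-l[:2]*20,l[2:]+l[:2]*20
E
python3 - <<'E'
from f import *
u=px([(560-396,203),(530-396,173),(605-396,195),(645-396,135)],250,120)
h=np.array([bl(S,q) for q in u]); print(h.round(2).tolist(),u.round(2).tolist())
p=onplane(S,h,z); print("z",z,p.round(4).tolist())
c=o["tcp_pos"][:2]; psi=np.radians(o["tcp_rot"][2]-180); X=np.array([np.cos(psi),np.sin(psi)]);Y=np.array([-X[1],X[0]])
print("rel to tcp in tool-aligned (x,y) mm",[( (q[:2]-c)@np.c_[X,Y]*1000).round(1).tolist() for q in p])
g=cv2.cvtColor(S["img"],cv2.COLOR_RGB2GRAY); k=px([(97,192),(213,231),(287,115)],250,120); cc=px([(190,165)],250,120)[0]
for i in(0,1):
    a,b=onplane(S,np.array(edge(g,k[i],k[i+1],cc)),z); d=(b-a)[:2]/np.linalg.norm((b-a)[:2]); n=np.array([-d[1],d[0]])
    print("cover edge dist from tcp mm",abs((a[:2]-c)@n)*1000,"ang",np.degrees(np.arctan2(d[1],d[0])))
E
python3 - <<'E'
# same edges of the rim in the first picture
import numpy as np,cv2
from f import *
g=cv2.imread("pics/scene0.png",0); k=px([(68,175),(175,210),(247,92)],255,135); cc=px([(158,133)],255,135)[0]; c=o["tcp_pos"][:2]
for i in(0,1):
    a,b=onplane(S,np.array(edge(g,k[i],k[i+1],cc)),.045); d=(b-a)[:2]/np.linalg.norm((b-a)[:2]); n=np.array([-d[1],d[0]])
    print("rim edge dist from tcp mm",abs((a[:2]-c)@n)*1000,"ang",np.degrees(np.arctan2(d[1],d[0])))
E
```

```text
[[276.67, 153.4], [272.22, 148.22], [284.36, 152.06], [291.03, 142.3]] [[276.92, 153.42], [271.92, 148.42], [284.42, 152.08], [291.08, 142.08]]
z 0.0902481570695332 [[0.4895, 0.17, 0.0902], [0.4647, 0.179, 0.0902], [0.5026, 0.1895, 0.0902], [0.4896, 0.2375, 0.0902]]
rel to tcp in tool-aligned (x,y) mm [[1.7, -40.2], [-19.8, -24.8], [19.6, -25.0], [19.9, 24.7]]
cover edge dist from tcp mm 50.60367896624603 ang 16.54551401667195
cover edge dist from tcp mm 31.702846397893587 ang 106.02935666557802
rim edge dist from tcp mm 51.20753569861208 ang 15.690050554424127
rim edge dist from tcp mm 31.562155086407085 ang 105.05211768277313
```

Held cover and rim edges agree within 0.6 mm and about 0.5°. The cover's small marks put its centre under the TCP, and the clearance is 1.5 mm, so lower gently while watching the force.

Call:
move_arm:
  plan:
    - {"dx": 0,"dy": 0,"dz": 1,"turn": 0,"jaw": 0}
    - {"dx": 0,"dy": 0,"dz": 1,"turn": 0,"jaw": 0}
    - {"dx": 0,"dy": 0,"dz": 0.5,"turn": 0,"jaw": 0}
    - {"dx": 0,"dy": 0,"dz": 0.2,"turn": 0,"jaw": 0}
    - {"dx": 0,"dy": 0,"dz": 0,"turn": 0,"jaw": 0}
    - {"dx": 0,"dy": 0,"dz": 0,"turn": 0,"jaw": 0}

```text
t: 16.5
tcp_pos: [0.4769, 0.2082, 0.2408]
tcp_rot: [-180.0, 0.0, -164.3]
contact_force: [-0.3, 0.5, -1.3]
grip_width: 0.0154
gripper_force: 39.5
```

Call:
move_arm:
  plan:
    - {"dx": 0,"dy": 0,"dz": 0.2,"turn": 0,"jaw": 0}
    - {"dx": 0,"dy": 0,"dz": 0.1,"turn": 0,"jaw": 0}
    - {"dx": 0,"dy": 0,"dz": 0,"turn": 0,"jaw": 0}

```text
t: 16.8
tcp_pos: [0.4768, 0.2082, 0.2376]
tcp_rot: [-180.0, -0.0, -164.3]
contact_force: [0.9, -0.3, -3.2]
grip_width: 0.0149
gripper_force: 39.5
```

Call:
move_arm:
  plan:
    - {"dx": 0,"dy": 0,"dz": 0.2,"turn": 0,"jaw": 0}
    - {"dx": 0,"dy": 0,"dz": 0,"turn": 0,"jaw": 0}

```text
t: 17.0
tcp_pos: [0.4768, 0.2082, 0.2355]
tcp_rot: [180.0, -0.0, -164.3]
contact_force: [-0.7, -0.6, -2.4]
grip_width: 0.0151
gripper_force: 39.5
```

No resistance below the pin tips' height (underside at about 51 mm). Continue.

Call:
move_arm:
  plan:
    - {"dx": 0,"dy": 0,"dz": 0.2,"turn": 0,"jaw": 0}
    - {"dx": 0,"dy": 0,"dz": 0.1,"turn": 0,"jaw": 0}
    - {"dx": 0,"dy": 0,"dz": 0,"turn": 0,"jaw": 0}

```text
t: 17.3
tcp_pos: [0.4768, 0.2082, 0.2325]
tcp_rot: [180.0, -0.0, -164.3]
contact_force: [0.4, -0.9, -1.9]
grip_width: 0.0154
gripper_force: 39.5
```

Call:
move_arm:
  plan:
    - {"dx": 0,"dy": 0,"dz": 0.2,"turn": 0,"jaw": 0}
    - {"dx": 0,"dy": 0,"dz": 0.1,"turn": 0,"jaw": 0}
    - {"dx": 0,"dy": 0,"dz": 0,"turn": 0,"jaw": 0}

```text
t: 17.6
tcp_pos: [0.4768, 0.2082, 0.2295]
tcp_rot: [-180.0, -0.0, -164.3]
contact_force: [-0.2, 0.3, -1.8]
grip_width: 0.0149
gripper_force: 39.5
```

Call:
move_arm:
  plan:
    - {"dx": 0,"dy": 0,"dz": 0.1,"turn": 0,"jaw": 0}
    - {"dx": 0,"dy": 0,"dz": 0,"turn": 0,"jaw": 0}

```text
t: 17.8
tcp_pos: [0.4769, 0.2082, 0.229]
tcp_rot: [-180.0, 0.0, -164.3]
contact_force: [-0.8, -1.1, 3.6]
grip_width: 0.0153
gripper_force: 40.2
```

Contact at TCP 0.229, exactly the seated height. Release, rise and move aside.

Call:
move_arm:
  plan:
    - {"dx": 0,"dy": 0,"dz": 0,"turn": 0,"jaw": 1.8}
    - {"dx": 0,"dy": 0,"dz": 0,"turn": 0,"jaw": 2.5}
    - {"dx": 0,"dy": 0,"dz": 0,"turn": 0,"jaw": 3.5}
    - {"dx": 0,"dy": 0,"dz": 0,"turn": 0,"jaw": 4}
    - {"dx": 0,"dy": 0,"dz": -0.5,"turn": 0,"jaw": 4}
    - {"dx": 0,"dy": 0,"dz": -1.5,"turn": 0,"jaw": 4}
    - {"dx": 0,"dy": 0,"dz": -2.5,"turn": 0,"jaw": 4}
    - {"dx": 0,"dy": 0,"dz": -3,"turn": 0,"jaw": 4}
    - {"dx": 0,"dy": 0,"dz": -3,"turn": 0,"jaw": 4}
    - {"dx": 0,"dy": 0,"dz": -2,"turn": 0,"jaw": 4}

```text
t: 18.8
tcp_pos: [0.4769, 0.2082, 0.3561]
tcp_rot: [-180.0, 0.1, -164.3]
contact_force: [0.7, 0.9, -0.2]
grip_width: 0.0401
gripper_force: 0.0
```

Call:
move_arm:
  plan:
    - {"dx": 0,"dy": -3,"dz": 0,"turn": 0,"jaw": 4}
    - {"dx": 0,"dy": -3,"dz": 0,"turn": 0,"jaw": 4}
    - {"dx": 0,"dy": -3,"dz": 0,"turn": 0,"jaw": 4}
    - {"dx": 0,"dy": -3,"dz": 0,"turn": 0,"jaw": 4}
    - {"dx": 0,"dy": -3,"dz": 0,"turn": 0,"jaw": 4}
    - {"dx": 0,"dy": -3,"dz": 0,"turn": 0,"jaw": 4}
    - {"dx": 0,"dy": -3,"dz": 0,"turn": 0,"jaw": 4}
    - {"dx": 0,"dy": 0,"dz": 0,"turn": 0,"jaw": 4}
    - {"dx": 0,"dy": 0,"dz": 0,"turn": 0,"jaw": 4}

```text
t: 19.7
tcp_pos: [0.5335, 0.0056, 0.3538]
tcp_rot: [180.0, -0.0, -164.4]
contact_force: [-0.5, -0.9, 0.4]
grip_width: 0.0403
gripper_force: 0.0
```

```bash
python3 - <<'E'
from h import *
T=snap("top");S=snap("scene")
cv2.imwrite("pics/p6.png",np.vstack([np.hstack([crop(T["img"],135,185,66,50,6),crop(S["img"],250,130,66,50,6)]),np.hstack([crop(T["img"],60,100,330,190,1.2),crop(S["img"],80,100,330,190,1.2)])])[:,:,::-1])
E
```

```text
(no output)
```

View pics/p6.png

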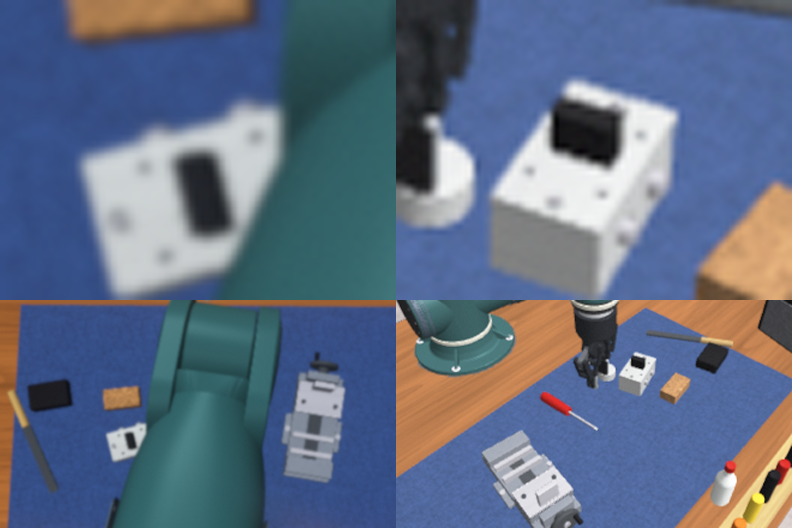

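The cover lies flush on the housing rim, with its edges in line in the scene half (490,195)–(675,110). The pins show in the holes, the vise is open and empty, and the bystanders are in place. Handing in.

```bash
python3 -c "
from workcell import arm
print(arm.close_job())"
```

```text
the job is handed in; nothing more can be done
None
```

I pushed the vise jaw back to its stop, lowered the cover flat over both housing pins, saw no other item moved, and handed the job in at about 20 s; the camera put the jaw's travel at 38.5 mm against the stated 40, though a second push to 27 N moved it no further.

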